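# Load the revolving tasting stand pocket by pocket

### The arm

A 6-joint arm with a two-finger parallel gripper is mounted at the origin on a cart in front of the work surface, level with it; the furniture and walls round the work are solid. World frame = base frame: x ahead of the robot, y to its left, z up, the work surface at z = 0. Lengths are in m, angles in rad, forces in N, time in s.
With the tool pointing down it reaches from about 0.4 to 0.925 m from the base axis. Payload 3.4 kg.
Tool frame: the origin (TCP) lies on the mounting face of the last link; the fingertips stand 173 mm ahead of it and the grasp point (between the pads) lies 155 mm ahead of it; z points along the fingers, x is the direction in which the jaws open and shut, and the axes are right-handed (so a half turn about z gives the same grasp; the last joint's range is limited). The gripper opens to 85 mm and grips with 20 to 120 N. Pads are 22 mm wide; open, the fingers measure 114 mm over their backs; the gripper's body (76 mm by 85 mm) begins 54 mm behind the grasp point. The pads swing forward as they close: fully open they stand 13 mm farther back than shut.
Start: joints at [1.188, 0.307, 1.506, -0, 1.328, -0.073], TCP at [0.175, 0.548, 0.405] pointing down, gripper open.
Joint ranges: [-3.12, 3.12], [-1.05, 2.28], [0.14, 2.33], [-1.42, 4.57], [0.1, 2.73], [-2.68, 2.68]. Speed limits (rad/s): [2.57, 2.57, 3.14, 3.14, 3.14, 3.14].

### API

Orientations are given as a unit quaternion [x, y, z, w].
In Python, from bench import r, viewer gives the robot as it stands. The module is installed in compiled form; this text tells all that it offers.
- The arm moves only by the tool move_arm, never from a script. Its argument "steps" is a list of rows, each an object with "turn": the turn, a rotation vector about the world's x, y, z in degrees, a list of three; "dp": the shift along the world's x, y, z in cm, a list of three; "gripper": the opening, from 0 (shut) to 1 (fully open). In form: [{"turn": [rx, ry, rz], "dp": [tx, ty, tz], "gripper": gripper}, ...]. A call has 1 to 12 rows; each row shifts and turns the commanded pose from where the row before left it; what a row does not reach is not made up. A row lasts 1/8 s, in which the tool goes at most 62.5 mm and 10.7 degrees, less where a joint would pass 70% of its speed; a pose out of reach is approached as far as the arm can. A call is refused whole if a number of a shift passes 6.25 or a number of a turn 10.7, either way. A call with a gripper value outside its range is refused whole. The fingers move at their own pace and stop on an object; "squeeze" is the grip in N (left out, the last holds). Time passes only in rows, so rows that do not move let the fingers close. It gives the time, the measured TCP pose, the force and the opening at its end, in the units of the state.
- r.state(): the state, without advancing time (a new reading comes with each control period).
- viewer.grab_frame(name): name is "scene" or "top" or "wrist"; returns a dict with "pixels" (420x560x3 uint8, blue, green, red), "mtx" (3x3 intrinsics, pixels), "k1" (the pictures are not rectified: a ray, as slopes to the right and down, at radius r is drawn at 1 + k1 r^2 times it, then the intrinsics apply), "extrinsics" (4x4, takes a point from camera to world coordinates). Camera axes: x right, y up, looking along -z (the intrinsics and any distortion apply to the point x, -y, -z); pixel columns grow to the right and rows downward; lengths in m; the calibration is good to about 2 mm. A picture is of the moment at which its call begins. There is no depth.
- r.hand_in(): hands the job in, once; it reports no verdict.
The state is a dict: "t": time; "joints": joint angles; "dq": joint speeds; "joint_torque": joint torques, N m; "tcp_pos": TCP position; "eef_rot": TCP orientation; "force": force on the tool from outside, world axes, zero at the start; "ft_torque": the same for the moment, N m; "opening": finger opening in m.
Only numpy, scipy, OpenCV 4.12 (cv2) and the standard library are available. Lean on these libraries where they do the work, as an engineer would, in place of code of your own. Each camera call takes 0.05 s, during which the arm holds its last target. There are 200 camera calls.

### The job

Load the covered revolving tasting stand in tasting order, through the opening in its clear cover. First set the dish of cocoa beans down into pocket one (one dark stud), which is now in the opening; then turn the tray by the wooden handle on top until pocket two (two studs) is squarely in the middle of the opening, and set the small cup of set chocolate cream upright into pocket two. Set both down gently rather than dropping them, keep them upright, leave the tray with pocket two in the middle of the opening and leave everything else on the counter where it is.

Things in the scene. Friction and masses are not known exactly. Their poses are not given: they have to be found in the camera images.
- tasting_stand: Fixed round stand, foot plate 278 mm across and 7 mm high, with a pale wooden tray revolving under a fixed clear cover with brass trim. Cover: flat top 74 to 77 mm above the counter, upright wall 133 to 136 mm from the axis. Origin: centre of the underside, z up; local -x points out through the middle of the service opening, roughly towards the robot.
- tasting_tray (a joint): Tray angle, rad; grows clockwise seen from above. 0: pocket one is in the middle of the opening (starts within 0.15 of this); 1.257 (a fifth of a turn): pocket two is. Turns without end, steady friction about 0.12 N m, no spring or clicks; stays where left. Five pockets, numbered anticlockwise by one to five dark 7 mm studs on their inner side; three to five already hold chocolate pieces.
- pocket1 (a point): Centre of the floor of pocket one, 12 mm above the counter, 88 mm from the tray's axis. The pocket, for the dish, is round, 75 mm across and 8 mm deep (the tray's upper face is 20 mm above the counter). Moves with the tray; z up.
- pocket2 (a point): Centre of the floor of pocket two, 12 mm above the counter, 88 mm from the tray's axis. The pocket, for the foot of the cup, is round, 52 mm across and 8 mm deep. Moves with the tray; z up.
- opening_centre (a point): Fixed point in the middle of the service opening, 88 mm from the stand's axis along its local -x, 12 mm above the counter; a pocket in the middle of the opening has its centre here. In the opening, 46 degrees either side of local -x and from 31 mm off the axis outwards, the cover's top and wall are missing, so it is free from above and in front.
- handle (a point): Centre of the wooden cross-bar handle that turns the tray: on the tray's axis, above the cover, 92 mm above the counter. The bar is 50 mm long along this point's x axis, 16 mm wide along its y axis and 22 mm high (81 to 103 mm above the counter); z up; it turns with the tray.
- bean_dish: Loose round white straight-sided dish with roasted cocoa beans fixed in it, 68 mm across, 42 mm high, about 160 g. Origin: centre of its underside; z up.
- cup: Loose small white cup with one ear, firm chocolate cream fixed in it, 52 mm high, about 110 g. The round body widens from 42 mm across at the foot to 60 mm at the rim. The ear is 6 mm thick, points along local -y and ends 48 mm from the body's axis. Origin: on the underside, 9 mm from the body's axis towards the ear; z up.
- cup_foot (a point): Centre of the underside of the cup's round body; same axes as the cup.
- tongs: Bystander: loose steel praline tongs, 155 mm long, 30 mm wide, 10 mm high, lying along the counter's near edge.
- bean_scoop: Bystander: loose brass scoop with a wooden handle, 150 mm long, 26 mm high, lying at the left.
- bar_cutter_blade (a joint): Bystander: lever blade of the wooden bar cutter behind the dish and cup, rad; it lies down (0) and must stay down. The cutter is up to 76 mm high, its front at least 15 mm behind them.
- spool: Bystander: loose ribbon spool, 69 mm across, 20 mm high, lying at the right.
There are look-alikes about, which are no part of the job. What is shaped like the bean_dish but red is not meant.

How it is judged:
By the outcome, as a careful person would: the job done as asked, in the order asked, and still so for the second after the job is handed in, with the robot touching nothing.
It also fails if it takes over 67 s, if anything falls off the work surface, if the arm or the gripper's body presses on something with over 40 N, if the wrist force passes 120 N, or if a joint passes its speed limit or range.

## Working session

There is one attempt and no reset: what is moved stays moved. The work goes in short steps, Python scripts to look and compute and a tool call to move; the robot and the scene stay as the last step left them, time stands still between calls to the robot, and variables do not carry over. Pictures are saved under pics/ and viewed, about 8 in all and at most 12, crops included, and the job is handed in when it is done.

Besides the shell and the picture viewer there is one more tool, called after "Emit:" by a JSON object that holds its "op" and its "data", one argument or row to a line. move_arm: Moves the arm, as the interface text tells. Its arguments: {"type":"object","properties":{"steps":{"type":"array","items":{"type":"object","properties":{"turn":{"type":"array","items":{"type":"number"}},"dp":{"type":"array","items":{"type":"number"}},"gripper":{"type":"number"}}}},"squeeze":{"type":"number"}},"required":["steps"]}

```bash
mkdir -p pics; cat > h.py <<'E'
import numpy as np, cv2
from bench import r, viewer
def grab(n, fn=None):
    f=viewer.grab_frame(n)
    if fn: cv2.imwrite('pics/'+fn,f['pixels'])
    return f
def ray(f,u,v):
    K=np.array(f['mtx']);E=np.array(f['extrinsics'])
    d=np.array([(u-K[0,2])/K[0,0],(v-K[1,2])/K[1,1]]);p=d.copy()
    for _ in range(20): p=d/(1+f['k1']*(p@p))
    return E[:3,3],E[:3,:3]@np.array([p[0],-p[1],-1])
def at(f,u,v,z):
    o,d=ray(f,u,v); return o+d*(z-o[2])/d[2]
def proj(f,P):
    K=np.array(f['mtx']);E=np.array(f['extrinsics'])
    q=E[:3,:3].T@(np.array(P)-E[:3,3]); p=np.array([q[0],-q[1]])/-q[2]
    p=p*(1+f['k1']*(p@p)); return np.array([K[0,0]*p[0]+K[0,2],K[1,1]*p[1]+K[1,2]])
E
python3 - <<'E'
from h import *
a=grab('top','top0.png');b=grab('scene','scene0.png')
for f in(a,b):print(np.round(f['extrinsics'],3).tolist(),f['k1'])
print(r.state())
E
```

```text
[[0.005, 0.988, -0.152, 0.242], [-1.0, 0.004, -0.009, 0.042], [-0.009, 0.152, 0.988, 1.445], [0.0, 0.0, 0.0, 1.0]] -0.07597350994787444
[[0.441, 0.639, -0.63, -0.369], [-0.898, 0.313, -0.31, -0.356], [-0.001, 0.702, 0.712, 1.002], [0.0, 0.0, 0.0, 1.0]] 0.03641589733845624
{'t': 0.1, 'joints': array([ 1.18848195e+00,  3.07533696e-01,  1.50755877e+00, -2.19337483e-05,
        1.32839376e+00, -7.35138779e-02]), 'dq': array([-0.00025043, -0.00092507, -0.00435666,  0.00048431, -0.00046007,
        0.00056355]), 'joint_torque': array([ 1.76769167e-04, -4.58527136e+01, -2.52609211e+01, -3.01936316e-04,
        5.45025876e-03, -4.00079193e-05]), 'tcp_pos': array([0.17467288, 0.54750748, 0.40384646]), 'eef_rot': array([ 8.07437270e-01,  5.89952675e-01, -7.97800381e-04,  5.09931644e-04]), 'force': array([ 0.05823038,  0.88290875, -0.60607608]), 'ft_torque': array([ 0.03424776, -0.06664415,  0.01863077]), 'opening': 0.08527816216152069}
```

View pics/top0.png

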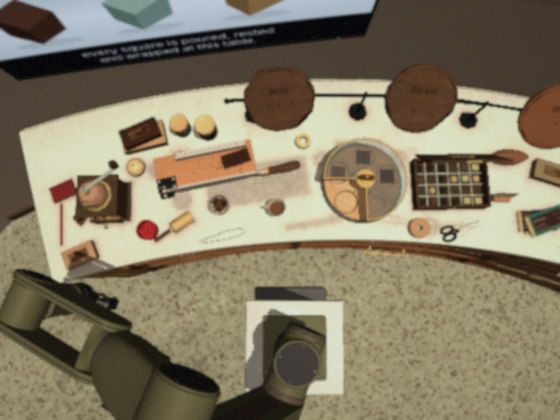

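View pics/scene0.png

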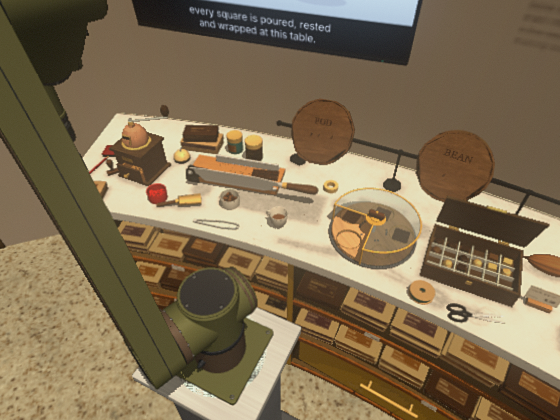

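Candidates for the dish are the white one with beans at top (218,204) and the red look-alike at (147,230). The only cup is at (274,207). By the description I choose the white dish, and I'll check it in a crop.

```bash
python3 - <<'E'
from h import *
t=cv2.imread('pics/top0.png');s=cv2.imread('pics/scene0.png')
a=cv2.resize(t[135:230,195:415],None,fx=3.6,fy=3.6,interpolation=cv2.INTER_CUBIC)
b=cv2.resize(s[180:270,205:425],None,fx=2.8,fy=2.8,interpolation=cv2.INTER_CUBIC)
b=cv2.copyMakeBorder(b,0,0,0,a.shape[1]-b.shape[1],cv2.BORDER_CONSTANT)
cv2.imwrite('pics/crop0.png',np.vstack([a,b]))
f=grab('top')
for n,u,v,z in [('dish',218,204,.03),('cup',273,207,.04),('stand',364,181,.02),('handle',366,180,.103),('red',147,230,.03)]:print(n,at(f,u,v,z).round(3))
E
```

```text
dish [0.465 0.254 0.03 ]
cup [0.454 0.071 0.04 ]
stand [ 0.547 -0.235  0.02 ]
handle [ 0.533 -0.226  0.103]
red [0.377 0.489 0.03 ]
```

View pics/crop0.png

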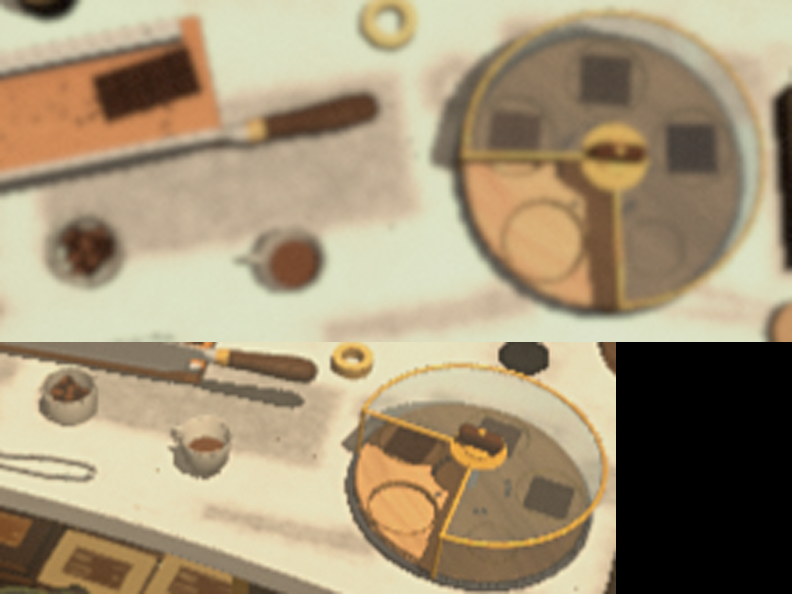

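The crop shows the white dish of beans at top (218,204), the cup at (274,207) with its ear to image left (+y), and pocket one empty in the opening at about (345,202). Next I move above the dish for a wrist view.

Emit:
{"op": "move_arm", "data": {
  "steps": [
    {"dp": [3.8,-3.8,-0.5],"gripper": 1},
    {"dp": [3.8,-3.8,-0.5],"gripper": 1},
    {"dp": [3.8,-3.8,-0.5],"gripper": 1},
    {"dp": [3.8,-3.8,-0.5],"gripper": 1},
    {"dp": [3.8,-3.8,-0.5],"gripper": 1},
    {"dp": [3.8,-3.8,-0.5],"gripper": 1},
    {"dp": [3.2,-3.5,-0.5],"gripper": 1},
    {"dp": [0,-3,0],"gripper": 1},
    {"dp": [0,0,0],"gripper": 1},
    {"dp": [0,0,0],"gripper": 1}
  ]
}}

```text
invalid input at $.steps[0]: expected keys turn, dp, gripper
```

```bash
python3 - <<'E'
from h import *
f=grab('wrist','w1.png')
s=r.state();print(s['t'],s['tcp_pos'],s['eef_rot'],s['joints'].round(2));print(np.round(f['extrinsics'],3))
E
```

```text
0.2 [0.17468966 0.54761842 0.40413064] [ 8.07432734e-01  5.89959313e-01 -5.25135803e-04  3.37928279e-04] [ 1.19  0.31  1.51 -0.    1.33 -0.07]
[[ 0.304 -0.902 -0.308  0.095]
 [ 0.953  0.287  0.099  0.573]
 [-0.    -0.323  0.946  0.374]
 [ 0.     0.     0.     1.   ]]
```

View pics/w1.png

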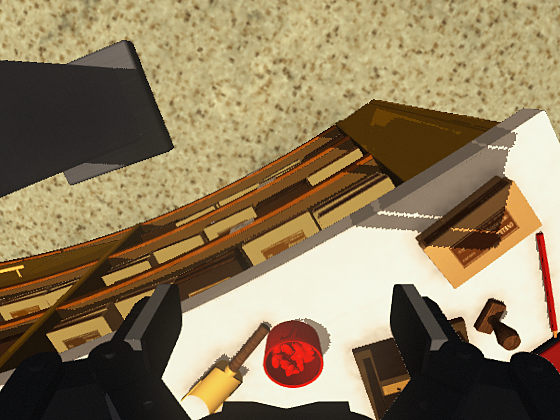

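The wrist view, still at the start pose, shows the red look-alike at (293,352). The move was refused because every row needs a turn, so I resend it.

Emit:
{"op": "move_arm", "data": {
  "steps": [
    {"turn": [0,0,0],"dp": [3.8,-3.8,-0.5],"gripper": 1},
    {"turn": [0,0,0],"dp": [3.8,-3.8,-0.5],"gripper": 1},
    {"turn": [0,0,0],"dp": [3.8,-3.8,-0.5],"gripper": 1},
    {"turn": [0,0,0],"dp": [3.8,-3.8,-0.5],"gripper": 1},
    {"turn": [0,0,0],"dp": [3.8,-3.8,-0.5],"gripper": 1},
    {"turn": [0,0,0],"dp": [3.8,-3.8,-0.5],"gripper": 1},
    {"turn": [0,0,0],"dp": [2.0,-3.5,-0.5],"gripper": 1},
    {"turn": [0,0,0],"dp": [0,-3,0],"gripper": 1},
    {"turn": [0,0,0],"dp": [0,0,0],"gripper": 1},
    {"turn": [0,0,0],"dp": [0,0,0],"gripper": 1}
  ]
}}

```text
t: 1.45
tcp_pos: [0.4229, 0.2552, 0.3698]
eef_rot: [0.808, 0.59, 0.0, -0.0]
force: [0.1, -0.3, -0.1]
opening: 0.0855
```

```bash
python3 - <<'E'
from h import *
f=grab('wrist','w2.png')
s=r.state();print(s['t'],s['tcp_pos'],s['eef_rot'],s['joints'].round(2));print(np.round(f['extrinsics'],3))
print(proj(f,[.465,.254,.03]),proj(f,[.454,.071,.04]))
E
```

```text
1.5 [0.42281382 0.25555463 0.36985005] [ 8.07321512e-01  5.90111653e-01  4.17427057e-04 -1.95896858e-04] [ 0.46  0.23  1.72  0.    1.19 -0.8 ]
[[ 0.304 -0.901 -0.309  0.343]
 [ 0.953  0.288  0.097  0.281]
 [ 0.002 -0.324  0.946  0.34 ]
 [ 0.     0.     0.     1.   ]]
[297.73107019 230.45617227] [105.85588505 279.41072217]
```

View pics/w2.png

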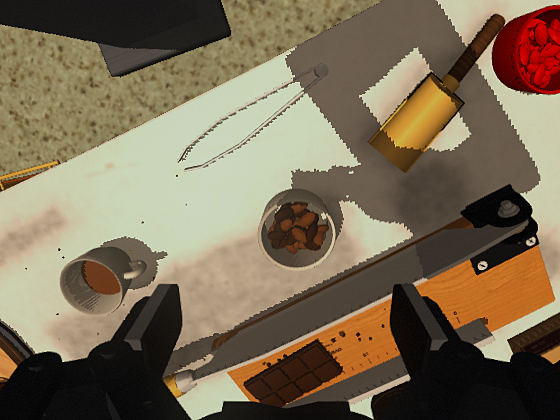

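The wrist view shows the dish rim centred near (297,228), the cup near (97,285) with its ear tip at (145,270), and the cutter blade below the dish.

```bash
cat >> h.py <<'E'
def circ(c,rad,z,n=120):
    a=np.linspace(0,2*np.pi,n,endpoint=False)
    return np.c_[c[0]+rad*np.cos(a),c[1]+rad*np.sin(a),np.full(n,z)]
def fit(f,c0,rings,span=.012,pts=None):
    g=cv2.GaussianBlur(cv2.cvtColor(f['pixels'],cv2.COLOR_BGR2GRAY),(0,0),1.0).astype(np.float32)
    gx,gy=cv2.Sobel(g,cv2.CV_32F,1,0),cv2.Sobel(g,cv2.CV_32F,0,1); best=(-1,)
    m=np.minimum(np.hypot(gx,gy),150)
    for st in(.001,.0003):
        s0=best[1] if best[0]>=0 else np.array(c0); sp=span if st==.001 else .0015
        best=(-1,)
        for dx in np.arange(-sp,sp+1e-9,st):
            for dy in np.arange(-sp,sp+1e-9,st):
                c=s0+np.array([dx,dy]); sc=0
                for rad,z in rings:
                    p=np.array([proj(f,q) for q in circ(c,rad,z,60)]).astype(np.float32)
                    sc+=cv2.remap(m,p[:,0].copy(),p[:,1].copy(),cv2.INTER_LINEAR).mean()
                if sc>best[0]: best=(sc,c)
    return best
def draw(im,f,P,col=(0,255,0)):
    for q in P:
        u,v=proj(f,q).round().astype(int); cv2.circle(im,(u,v),0,col,-1)
E
python3 - <<'E'
from h import *
import pickle
f=grab('wrist');pickle.dump(f,open('w2.pkl','wb'))
im=f['pixels'].copy()
s,d=fit(f,at(f,297,230,.042)[:2],[(.034,.042)]);print('dish',d,s)
s,c=fit(f,at(f,97,285,.052)[:2],[(.030,.052)]);print('cup',c,s)
e=at(f,141,268,.03)[:2];print('ear dir',np.degrees(np.arctan2(*(e-c)[::-1])),np.linalg.norm(e-c))
draw(im,f,circ(d,.034,.042));draw(im,f,circ(d,.034,0),(255,0,255));draw(im,f,circ(c,.03,.052));draw(im,f,circ(c,.021,0),(255,0,255))
cv2.imwrite('pics/o1.png',cv2.resize(im[160:340,40:360],None,fx=2.4,fy=2.4))
E
```

```text
dish [0.46000084 0.25393535] 85.85536
cup [0.45287654 0.06176058] 99.05553
ear dir 84.4890580787342 0.041378545545354556
```

View pics/o1.png

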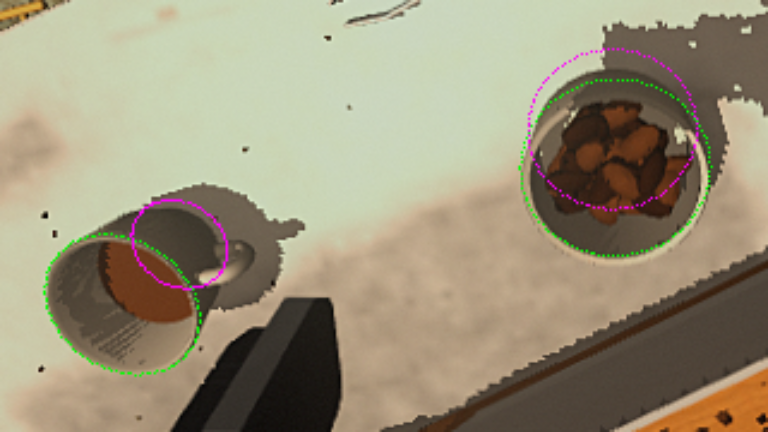

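```bash
python3 - <<'E'
from h import *
import pickle
from scipy.optimize import least_squares
f=pickle.load(open('w2.pkl','rb'))
im=f['pixels']
print(im[180:205:1,296].tolist()); print(im[258:276,298].tolist())
C=lambda p:(40+p[0]/2.4,160+p[1]/2.4)
P=[at(f,*C(p),.042)[:2] for p in[(521,175),(540,225),(570,250),(620,264),(670,250),(711,170)]]
q=least_squares(lambda c:[np.hypot(*(p-c))-.034 for p in P],[.462,.254]);print(q.x,q.fun*1000)
print(at(f,*C((610,70)),0)[:2])
E
```

```text
[[79, 95, 108], [74, 91, 104], [79, 94, 105], [75, 91, 101], [78, 94, 106], [79, 92, 104], [75, 91, 101], [82, 96, 108], [67, 82, 93], [48, 61, 70], [50, 63, 71], [53, 65, 76], [55, 66, 76], [54, 68, 79], [55, 70, 79], [56, 70, 80], [59, 73, 85], [56, 71, 81], [60, 77, 87], [62, 79, 90], [66, 81, 94], [51, 65, 76], [19, 34, 49], [18, 29, 46], [21, 32, 41]]
[[61, 73, 87], [60, 74, 88], [59, 75, 87], [59, 74, 86], [61, 76, 89], [60, 76, 86], [59, 76, 88], [60, 72, 87], [51, 64, 75], [98, 125, 142], [140, 177, 199], [151, 186, 208], [142, 174, 194], [132, 160, 181], [131, 157, 180], [128, 154, 179], [129, 152, 176], [125, 154, 175]]
[0.46384591 0.253976  ] [ 0.73575761 -0.39139254 -0.71164316  0.2826015   0.65073799 -0.34676779]
[0.43570568 0.26087808]
```

Emit:
{"op": "move_arm", "data": {
  "squeeze": 40,
  "steps": [
    {"turn": [0,0,0],"dp": [4.1,-0.2,-2.0],"gripper": 1},
    {"turn": [0,0,0],"dp": [0,0,-5],"gripper": 1},
    {"turn": [0,0,0],"dp": [0,0,-5],"gripper": 1},
    {"turn": [0,0,0],"dp": [0,0,-4.5],"gripper": 1},
    {"turn": [0,0,0],"dp": [0,0,-2.7],"gripper": 1},
    {"turn": [0,0,0],"dp": [0,0,0],"gripper": 1},
    {"turn": [0,0,0],"dp": [0,0,0],"gripper": 0.7},
    {"turn": [0,0,0],"dp": [0,0,0],"gripper": 0.6},
    {"turn": [0,0,0],"dp": [0,0,0],"gripper": 0.5},
    {"turn": [0,0,0],"dp": [0,0,0],"gripper": 0.5},
    {"turn": [0,0,0],"dp": [0,0,0],"gripper": 0.5}
  ]
}}

```text
t: 2.92
tcp_pos: [0.4644, 0.2533, 0.1792]
eef_rot: [0.807, 0.59, 0.002, 0.0]
force: [-1.0, 1.4, 7.3]
opening: 0.0657
```

Emit:
{"op": "move_arm", "data": {
  "steps": [
    {"turn": [0,0,0],"dp": [0,0,2],"gripper": 0.5},
    {"turn": [0,0,0],"dp": [0,0,5],"gripper": 0.5},
    {"turn": [0,0,0],"dp": [0,-1,5],"gripper": 0.5},
    {"turn": [0,0,0],"dp": [-0.4,-4,3],"gripper": 0.5},
    {"turn": [0,0,-9],"dp": [-0.4,-5.5,2],"gripper": 0.5},
    {"turn": [0,0,-9],"dp": [-0.4,-5.5,2],"gripper": 0.5},
    {"turn": [0,0,-9],"dp": [-0.4,-5.5,1],"gripper": 0.5},
    {"turn": [0,0,0],"dp": [-0.4,-5.5,1],"gripper": 0.5},
    {"turn": [0,0,0],"dp": [-0.4,-5.5,0],"gripper": 0.5},
    {"turn": [0,0,0],"dp": [0,-5,0],"gripper": 0.5},
    {"turn": [0,0,0],"dp": [0,0,0],"gripper": 0.5},
    {"turn": [0,0,0],"dp": [0,0,0],"gripper": 0.5}
  ]
}}

```text
t: 4.42
tcp_pos: [0.4392, -0.1221, 0.3875]
eef_rot: [0.923, 0.385, -0.0, -0.001]
force: [-0.3, -0.5, -3.0]
opening: 0.0654
```

```bash
python3 - <<'E'
from h import *
import pickle
f=grab('wrist','w3.png');pickle.dump(f,open('w3.pkl','wb'))
s=r.state();print(s['t'],s['tcp_pos'],s['joints'].round(2),s['force'])
E
```

```text
4.475 [ 0.43932181 -0.1215344   0.38753951] [-0.36  0.16  1.77  0.    1.22 -1.15] [ 0.58642295  1.01289006 -1.74002622]
```

View pics/w3.png

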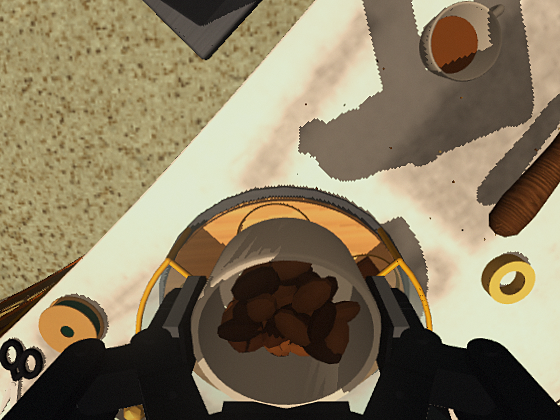

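The held dish spans columns 192 to 380 in the wrist view, with pocket one's rim partly hidden behind it at about (272,205). I step sideways to see the stand.

Emit:
{"op": "move_arm", "data": {
  "steps": [
    {"turn": [0,0,0],"dp": [0,5,1],"gripper": 0.5},
    {"turn": [0,0,0],"dp": [0,5,1],"gripper": 0.5},
    {"turn": [0,0,0],"dp": [0,0,0],"gripper": 0.5},
    {"turn": [0,0,0],"dp": [0,0,0],"gripper": 0.5}
  ]
}}

```text
t: 4.97
tcp_pos: [0.4395, -0.0211, 0.4077]
eef_rot: [0.922, 0.387, -0.0, 0.0]
force: [-0.5, 0.2, -2.0]
opening: 0.0654
```

```bash
python3 - <<'E'
from h import *
import pickle
f=pickle.load(open('w3.pkl','rb'));g=np.array(f['pixels'])
T=np.array([.4393,-.1218,.3875]);ax=np.array([.704,.71,0]);fw=np.array([.71,-.704,0])
for u,v,z in[(285,217,.2083),(287,403,.2503)]:
    p=at(f,u,v,z)-T;print('jaw,fwd',p@ax,p@fw)
f=grab('wrist','w4.png');pickle.dump(f,open('w4.pkl','wb'))
s=r.state();print(s['t'],s['tcp_pos'])
cv2.imwrite('pics/w4b.png',cv2.resize(f['pixels'][100:400,60:420],None,fx=2,fy=2))
E
```

```text
jaw,fwd -0.00033779685580452633 -0.03019834860319426
jaw,fwd 0.00041411395694613987 0.029744451051822437
5.025 [ 0.43952502 -0.021729    0.40752657]
```

View pics/w4b.png

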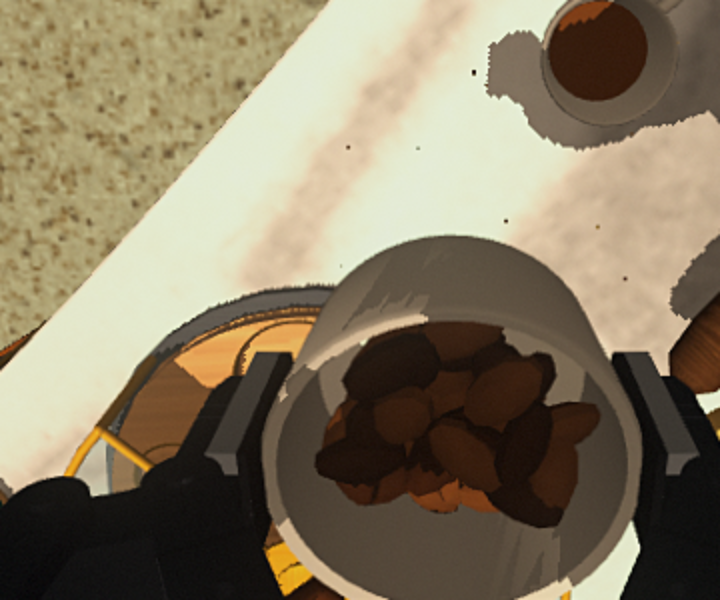

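I moved the wrong way: image "up" is backward. The pocket is half hidden at crop (280,345). I'll go forward instead, which lifts the pocket above the dish in the image.

Emit:
{"op": "move_arm", "data": {
  "steps": [
    {"turn": [0,0,0],"dp": [1.6,-5.8,0],"gripper": 0.5},
    {"turn": [0,0,0],"dp": [1.6,-5.8,0],"gripper": 0.5},
    {"turn": [0,0,0],"dp": [1.8,-5,0],"gripper": 0.5},
    {"turn": [0,0,0],"dp": [1,-1,0],"gripper": 0.5},
    {"turn": [0,0,0],"dp": [0,0,0],"gripper": 0.5},
    {"turn": [0,0,0],"dp": [0,0,0],"gripper": 0.5}
  ]
}}

```text
t: 5.78
tcp_pos: [0.499, -0.1973, 0.4072]
eef_rot: [0.923, 0.385, -0.001, -0.001]
force: [-0.5, 0.1, -2.0]
opening: 0.0658
```

```bash
python3 - <<'E'
from h import *
import pickle
from scipy.optimize import least_squares
f=pickle.load(open('w4.pkl','rb'))
T=np.array([.4395,-.0217,.4075]);ax=np.array([.7015,.7127,0]);fw=np.array([.7127,-.7015,0])
zb=T[2]-.1792
def lo(u,v,z):
    p=at(f,u,v,z)-T;return np.array([p@ax,p@fw])
for dz in(0,-.004,-.008):
    print(dz,lo(191,327,zb+.042+dz),lo(381,327,zb+.042+dz),lo(287,403,zb+.042+dz),lo(285,217,zb+dz))
f=grab('wrist','w5.png');pickle.dump(f,open('w5.pkl','wb'))
s=r.state();print(s['t'],s['tcp_pos'],s['eef_rot'])
cv2.imwrite('pics/w5b.png',cv2.resize(f['pixels'][60:330,80:480],None,fx=2,fy=2))
E
```

```text
0 [-0.03222174 -0.00522733] [ 0.0334809  -0.00527966] [0.00105509 0.02943367] [ 0.00021697 -0.03059532]
-0.004 [-0.03343511 -0.00228218] [ 0.03471281 -0.00233646] [0.0010802  0.03366881] [ 0.0002126  -0.02915655]
-0.008 [-0.03464848  0.00066297] [0.03594472 0.00060675] [0.00110531 0.03790395] [ 0.00020823 -0.02771777]
5.825 [ 0.49899194 -0.19698529  0.40745889] [ 9.22672187e-01  3.85584416e-01 -3.90400146e-04 -7.35776632e-04]
```

View pics/w5b.png

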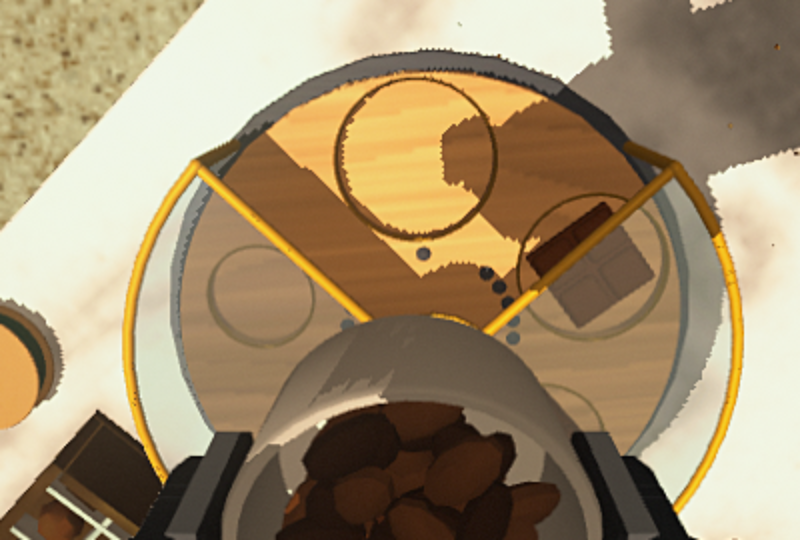

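The stand is now clear. Pocket one is centred at about crop (416,158), and pocket two (two studs) at (261,296) under the cover. The cover corners are at (200,165) and (680,168). I fit these.

```bash
python3 - <<'E'
from h import *
import pickle
from scipy.optimize import least_squares
f=pickle.load(open('w5.pkl','rb'))
C=lambda x,y:(80+x/2,60+y/2)
c1=at(f,*C(416,158),.02)[:2];c2=at(f,*C(261,296),.02)[:2]
s,p1=fit(f,c1,[(.0375,.02)],.006);s2,p2=fit(f,c2,[(.026,.02)],.006)
k=[at(f,*C(200,165),.077)[:2],at(f,*C(680,168),.077)[:2]]
rim=[at(f,*C(x,y),.077)[:2] for x,y in[(127,300),(131,380),(160,475),(742,320),(735,400),(710,470)]]
# stand centre: foot plate edge
fp=[at(f,*C(x,y),.007)[:2] for x,y in[(436,50),(340,68),(270,106)]]
o=least_squares(lambda c:[np.hypot(*(q-c))-.136 for q in rim]+[np.hypot(*(q-c))-.139 for q in fp],p1+[.06,-.06])
print('p1',c1,p1,s,'p2',c2,p2,s2,'axis',o.x,(o.fun*1e3).round(1))
A=o.x
pk=[(np.hypot(*(q-A)),np.degrees(np.arctan2(*(q-A)[::-1]))) for q in [p1,p2]+k];print(np.round(pk,4))
B=least_squares(lambda a:[np.hypot(*(p1-a))-.088,np.hypot(*(p2-a))-.088],A).x;print('axis from pockets',B,np.degrees(np.arctan2(*(p1-B)[::-1])),np.degrees(np.arctan2(*(p2-B)[::-1])))
st=[at(f,*C(x,y),.02)[:2] for x,y in[(424,253)]];print('stud1 dir',[np.degrees(np.arctan2(*(q-A)[::-1])) for q in st],np.hypot(*(st[0]-A)))
E
```

```text
p1 [ 0.47568403 -0.17076797] [ 0.47368403 -0.16976797] 127.60986 p2 [ 0.4698513  -0.27505736] [ 0.4691513  -0.27135736] 68.91543 axis [ 0.54572011 -0.22826025] [ 2.2 -0.2  1.2  0.7  0.5  1.6  0.7 -0.2 -0.3]
[[ 9.280000e-02  1.409239e+02]
 [ 8.790000e-02 -1.506268e+02]
 [ 1.354000e-01 -1.795590e+02]
 [ 1.366000e-01  8.918140e+01]]
axis from pockets [ 0.5431708  -0.22376415] 142.1502431604832 -147.25971120494054
stud1 dir [np.float64(140.97332977607098)] 0.043664546627370626
```

Emit:
{"op": "move_arm", "data": {
  "steps": [
    {"turn": [0,0,0],"dp": [-2.5,2.8,-2],"gripper": 0.5},
    {"turn": [0,0,0],"dp": [0,0,-5],"gripper": 0.5},
    {"turn": [0,0,0],"dp": [0,0,-5],"gripper": 0.5},
    {"turn": [0,0,0],"dp": [0,0,-5],"gripper": 0.5},
    {"turn": [0,0,0],"dp": [0,0,-2.5],"gripper": 0.5},
    {"turn": [0,0,0],"dp": [0,0,0],"gripper": 0.5},
    {"turn": [0,0,0],"dp": [0,0,0],"gripper": 0.5}
  ]
}}

```text
t: 6.7
tcp_pos: [0.4753, -0.1698, 0.2139]
eef_rot: [0.923, 0.386, 0.001, 0.001]
force: [0.8, 0.8, -0.6]
opening: 0.0656
```

```bash
python3 - <<'E'
from h import *
import pickle
f=grab('wrist','w6.png');pickle.dump(f,open('w6.pkl','wb'))
s=r.state();print(s['t'],s['tcp_pos'],s['eef_rot'],s['force'])
im=f['pixels'].copy()
cv2.imwrite('pics/w6b.png',cv2.resize(im[90:390,140:440],None,fx=2,fy=2))
E
```

```text
6.75 [ 0.47548303 -0.17002006  0.21424691] [0.92269546 0.3855267  0.00103381 0.00108531] [ 0.300002   -0.7043293  -0.91806413]
```

View pics/w6b.png

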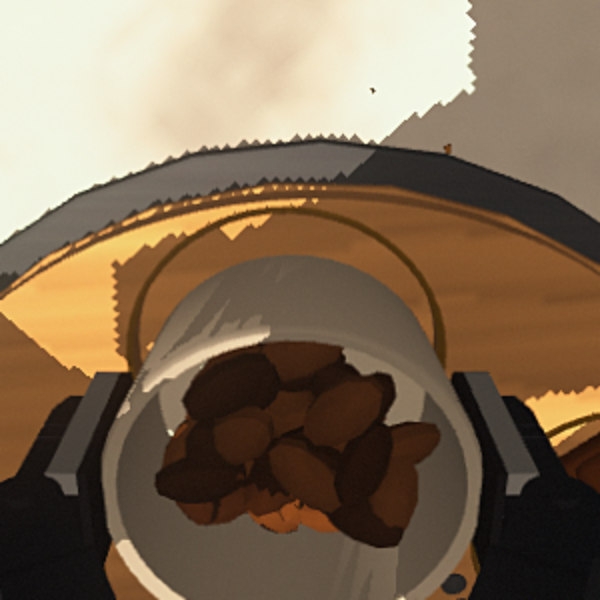

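The dish hovers over pocket one. The pocket's near edge arc peaks at crop (285,208), and the dish foot's arc peaks at (288,256).

```bash
python3 - <<'E'
from h import *
import pickle
from scipy.optimize import least_squares
f=pickle.load(open('w6.pkl','rb'))
C=lambda x,y:(140+x/2,90+y/2)
T=np.array([.4755,-.1700]);ax=np.array([.7027,.7115]);fw=np.array([.7115,-.7027])
def ft(pts,z,rad):
    P=[at(f,*C(*p),z)[:2] for p in pts]
    o=least_squares(lambda c:[np.hypot(*(p-c))-rad for p in P],T);return o.x,(o.fun*1e3).round(1)
p,res=ft([(285,208),(220,222),(165,268),(132,335),(350,224),(400,262),(438,320)],.02,.0375);print('pocket',p,res,(p-T)@ax,(p-T)@fw)
for dz in(0,-.004):
    d,res=ft([(288,256),(240,266),(205,288),(340,266),(375,288)],.2142-.1792+dz,.034);print('dish',dz,d,res,(d-T)@ax,(d-T)@fw)
E
```

```text
pocket [ 0.47613671 -0.17213771] [ 0.6  0.4 -0.7  0.4 -0.1 -0.8  0.7] -0.0010735663838931583 0.001955186314457146
dish 0 [ 0.47901956 -0.17349659] [ 0.9  0.3 -0.9  0.3 -0.9] -1.4631751745277087e-05 0.004961220472988775
dish -0.004 [ 0.48001163 -0.17447585] [ 0.8  0.3 -0.9  0.3 -0.8] -1.4245144824541889e-05 0.006355204582733442
```

Emit:
{"op": "move_arm", "data": {
  "steps": [
    {"turn": [0,0,0],"dp": [0.05,-0.2,0],"gripper": 0.5},
    {"turn": [0,0,0],"dp": [0,0,-0.7],"gripper": 0.5},
    {"turn": [0,0,0],"dp": [0,0,-0.5],"gripper": 0.5},
    {"turn": [0,0,0],"dp": [0,0,-0.4],"gripper": 0.5},
    {"turn": [0,0,0],"dp": [0,0,-0.3],"gripper": 0.5},
    {"turn": [0,0,0],"dp": [0,0,0],"gripper": 0.5},
    {"turn": [0,0,0],"dp": [0,0,0],"gripper": 0.5}
  ]
}}

```text
t: 7.62
tcp_pos: [0.4753, -0.1722, 0.1937]
eef_rot: [0.923, 0.385, -0.0, -0.0]
force: [-0.9, 0.6, -0.4]
opening: 0.0658
```

Emit:
{"op": "move_arm", "data": {
  "steps": [
    {"turn": [0,0,0],"dp": [0,0,-0.15],"gripper": 0.5},
    {"turn": [0,0,0],"dp": [0,0,-0.1],"gripper": 0.5},
    {"turn": [0,0,0],"dp": [0,0,0],"gripper": 0.5},
    {"turn": [0,0,0],"dp": [0,0,0],"gripper": 0.5}
  ]
}}

```text
t: 8.12
tcp_pos: [0.4753, -0.1722, 0.1912]
eef_rot: [0.923, 0.385, 0.0, 0.0]
force: [-0.4, 0.1, -1.6]
opening: 0.0657
```

Emit:
{"op": "move_arm", "data": {
  "steps": [
    {"turn": [0,0,0],"dp": [0,0,-0.08],"gripper": 0.5},
    {"turn": [0,0,0],"dp": [0,0,0],"gripper": 0.5},
    {"turn": [0,0,0],"dp": [0,0,-0.08],"gripper": 0.5},
    {"turn": [0,0,0],"dp": [0,0,0],"gripper": 0.5},
    {"turn": [0,0,0],"dp": [0,0,0],"gripper": 0.5}
  ]
}}

```text
t: 8.75
tcp_pos: [0.4752, -0.1721, 0.1911]
eef_rot: [0.923, 0.385, 0.0, 0.0]
force: [-2.9, 1.1, 13.6]
opening: 0.065
```

Emit:
{"op": "move_arm", "data": {
  "steps": [
    {"turn": [0,0,0],"dp": [0,0,0.1],"gripper": 0.75},
    {"turn": [0,0,0],"dp": [0,0,0],"gripper": 0.9},
    {"turn": [0,0,0],"dp": [0,0,0],"gripper": 1},
    {"turn": [0,0,0],"dp": [0,0,0],"gripper": 1},
    {"turn": [0,0,0],"dp": [0,0,0],"gripper": 1},
    {"turn": [0,0,0],"dp": [0,0,3],"gripper": 1},
    {"turn": [0,0,0],"dp": [0,0,5],"gripper": 1},
    {"turn": [0,0,0],"dp": [0,0,5],"gripper": 1},
    {"turn": [0,0,0],"dp": [3.5,-2.7,4],"gripper": 1},
    {"turn": [0,0,0],"dp": [3.5,-2.8,3],"gripper": 1},
    {"turn": [0,0,0],"dp": [0,0,0],"gripper": 1},
    {"turn": [0,0,0],"dp": [0,0,0],"gripper": 1}
  ]
}}

```text
t: 10.25
tcp_pos: [0.5447, -0.2271, 0.3896]
eef_rot: [0.923, 0.385, -0.001, -0.001]
force: [0.0, 0.4, -0.7]
opening: 0.0853
```

```bash
python3 - <<'E'
from h import *
import pickle
f=grab('wrist','w7.png');pickle.dump(f,open('w7.pkl','wb'))
s=r.state();print(s['t'],s['tcp_pos'],s['eef_rot'],s['force'])
E
```

```text
10.3 [ 0.54415546 -0.22665946  0.38910861] [ 0.92284611  0.38516436 -0.00125981 -0.00137189] [ 0.27893565 -0.69943989 -0.77302134]
```

View pics/w7.png

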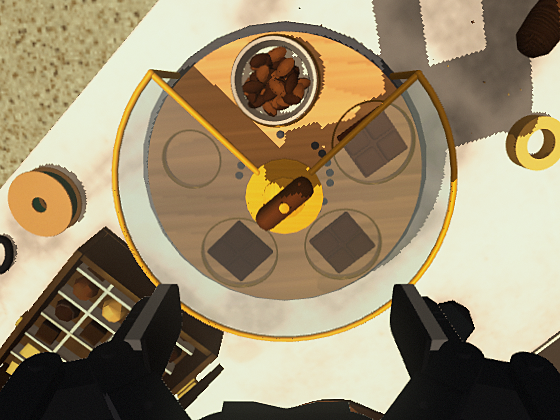

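The dish sits in pocket one at (275,80). The handle bar runs from (258,225) to (312,182) over the brass hub at (284,197), and pocket two is at (191,158). I measure the handle, axis and opening numerically.

```bash
python3 - <<'E'
from h import *
import pickle
from scipy.optimize import least_squares
f=pickle.load(open('w7.pkl','rb'));im=f['pixels']
hsv=cv2.cvtColor(im,cv2.COLOR_BGR2HSV)
hub=np.zeros(im.shape[:2],np.uint8);cv2.circle(hub,(285,202),38,255,-1)
m=((hsv[...,2]<130)&(hub>0)).astype(np.uint8)
n,l,st,ce=cv2.connectedComponentsWithStats(cv2.morphologyEx(m,cv2.MORPH_OPEN,np.ones((3,3),np.uint8)))
i=1+np.argmax(st[1:,4]);print(st[i],ce[i])
ys,xs=np.where(l==i);W=np.array([at(f,x,y,.1)[:2] for x,y in zip(xs,ys)])
w,v=np.linalg.eigh(np.cov(W.T));d=v[:,1];print('bar c',W.mean(0),'yaw',np.degrees(np.arctan2(d[1],d[0])),'len',np.ptp(W@d),'wid',np.ptp(W@v[:,0]))
(c,sz,a)=cv2.minAreaRect(np.c_[W*1000].astype(np.float32));print(c,sz,a)
rim=[at(f,x,y,.077)[:2] for x,y in[(112,180),(120,240),(160,300),(284,338),(400,308),(440,260),(457,180)]]
o=least_squares(lambda c:[np.hypot(*(q-c))-.136 for q in rim],[.545,-.227]);print('cover axis',o.x,(o.fun*1e3).round(1))
s,A=fit(f,o.x,[(.136,.077)],.006);print('fit',A,s)
s,p2=fit(f,at(f,191,158,.02)[:2],[(.026,.02)],.006);print('p2',p2)
s,p1=fit(f,at(f,275,80,.02)[:2],[(.0375,.02)],.006);print('p1',p1)
s,dd=fit(f,at(f,275,80,.054)[:2],[(.034,.054)],.006);print('dish rim',dd)
ang=lambda q:np.degrees(np.arctan2(*(q-o.x)[::-1]))
print('open',ang(at(f,150,71,.077)[:2]),ang(at(f,420,73,.077)[:2]),'p2',ang(p2),'p1',ang(p1))
for u,v in((345,243),(240,250),(372,140)):
    s,p=fit(f,at(f,u,v,.02)[:2],[(.0375,.02)],.006);print(p,s,ang(p),np.hypot(*(p-o.x)))
E
```

```text
[ 256  165   61   66 1903] [284.88964792 194.71045717]
bar c [ 0.53845912 -0.22183513] yaw 101.04937737604875 len 0.0543365684143457 wid 0.03692302898805644
(533.4513549804688, -224.6390380859375) (54.44325637817383, 35.792991638183594) 86.46990203857422
cover axis [ 0.54900383 -0.23285974] [ 2.3  4.9  4.9 -8.5  4.8  5.3  2.5]
fit [ 0.54560383 -0.22685974] 93.14099
p2 [ 0.47037107 -0.27288377]
p1 [ 0.47840294 -0.17106888]
dish rim [ 0.47909404 -0.1716459 ]
open 178.85473460438357 90.99555571322377 p2 -153.0239320535547 p1 138.80713841916142
[ 0.63349635 -0.23447668] 59.073242 -1.0963370421170178 0.08450799847987162
[ 0.56737528 -0.315436  ] 66.21635 -77.45719326525862 0.0845952085354227
[ 0.57465593 -0.14797795] 79.97977 73.18467119024572 0.08867327455522607
```

Emit:
{"op": "move_arm", "data": {
  "squeeze": 40,
  "steps": [
    {"turn": [0,0,-9.8],"dp": [0.1,-0.15,-1],"gripper": 0.6},
    {"turn": [0,0,-9.8],"dp": [0,0,-1],"gripper": 0.6},
    {"turn": [0,0,-9.8],"dp": [0,0,-1],"gripper": 0.6},
    {"turn": [0,0,-9.8],"dp": [0,0,-1],"gripper": 0.6},
    {"turn": [0,0,-9.8],"dp": [0,0,-2],"gripper": 0.6},
    {"turn": [0,0,0],"dp": [0,0,-3.8],"gripper": 0.6},
    {"turn": [0,0,0],"dp": [0,0,-1.8],"gripper": 0.6},
    {"turn": [0,0,0],"dp": [0,0,0],"gripper": 0.6},
    {"turn": [0,0,0],"dp": [0,0,0],"gripper": 0.6}
  ]
}}

```text
t: 11.42
tcp_pos: [0.546, -0.2284, 0.2747]
eef_rot: [0.999, -0.032, -0.0, -0.0]
force: [-0.3, 0.2, 0.4]
opening: 0.0511
```

```bash
python3 - <<'E'
from h import *
from scipy.spatial.transform import Rotation as R
import pickle
f=grab('wrist','w8.png');pickle.dump(f,open('w8.pkl','wb'))
s=r.state();print(s['t'],s['tcp_pos'],s['joints'].round(2),s['force']);x=R.from_quat(s['eef_rot']).as_matrix()[:,0];print('yaw',np.degrees(np.arctan2(x[1],x[0])))
f7=pickle.load(open('w7.pkl','rb'));im=f7['pixels']
for y in range(172,236,4): print(y,''.join('%4d'%v for v in cv2.cvtColor(im,cv2.COLOR_BGR2GRAY)[y,244:326:4]))
A=np.array([.545,-.2283])
for u,v in((150,71),(420,73)):
  q=at(f7,u,v,.077)[:2]-A;print(np.hypot(*q),np.degrees(np.arctan2(q[1],q[0])))
E
```

```text
11.475 [ 0.5462948  -0.22858683  0.27526816] [-0.47  0.45  1.64 -0.    1.05 -0.4 ] [-0.39480765 -0.57863349 -0.14635286]
yaw -3.6782870336292075
172  126 126 111 193 190 198  88  87  88  87  86  88  89  87  87  87  87  87 118 128 128
176  130 130 194 189 188 138  88  86  85  88  84  89  86  91  74  75  87  90  84 123 123
180  132 122 189 189 189 197 151  74  99  96  97  98  90  28  25  27  16  88  88 132 132
184  128 195 189 188 190 189 133 199 204  94  94  59  30  31  48  33  30  97  78  74 135
188  129 192 190 188 188 193 189 193 195 142  50  28  33  33  36  34  33   9 185 186 126
192  124 191 190 189 190 168 188 198 201  16  32  35  33  54  53  37  29  12 184 184 120
196  110 188 189 188 186 187 188 209  23  38  63  65  72  69  68  47  50 193 183 182 123
200  118 191 190 187 190 184 188  30  45  62  67  72  72  65  56  45 199 187 184 186  83
204  128 192 186 187 187  59  36  46  62 111 189  52  65  56  32 145 187 187 185 189  86
208  125 193 188 187  80  38  50  64  69 199 181 187  55  54 167 185 184 182 182 193 134
212  127 123 189 203  41  53  60  71  72  49 181  44 139 166 181 181 182 182 183 120 133
216  128 127 188  38  56  65  71  71  69  59  49 186 171 186 184 184 182 181 181 106 117
220  127 113  99  74  68  73  70  67  61  38 195 185 184 183 185 182 183 186  91 134 133
224  112 130 129 130  63  71  65  58  41 189 185 185 184 185 185 185 188  97 133 131 135
228   69  79 136 134 123  55  50 131 183 180 182 183 180 183 184 145 135 131 128 128  81
232   69  67  81 128 127 128 100 135 174 183 188 182 172 145 135 134  91 130 134  64  72
0.13728646754251883 -179.27572801009785
0.13658279459259412 89.34923313414605
```

Emit:
{"op": "move_arm", "data": {
  "squeeze": 50,
  "steps": [
    {"turn": [0,0,2],"dp": [-0.1,0,-1.0],"gripper": 0.6},
    {"turn": [0,0,0],"dp": [0,0,-0.5],"gripper": 0.6},
    {"turn": [0,0,0],"dp": [0,0,0],"gripper": 0.3},
    {"turn": [0,0,0],"dp": [0,0,0],"gripper": 0.1},
    {"turn": [0,0,0],"dp": [0,0,0],"gripper": 0.0},
    {"turn": [0,0,0],"dp": [0,0,0],"gripper": 0.0},
    {"turn": [0,0,0],"dp": [0,0,0],"gripper": 0.0}
  ]
}}

```text
t: 12.35
tcp_pos: [0.5445, -0.2288, 0.2598]
eef_rot: [1.0, -0.015, -0.001, 0.0]
force: [-4.9, -1.9, 4.3]
opening: 0.0148
```

Emit:
{"op": "move_arm", "data": {
  "steps": [
    {"turn": [0,0,-5],"dp": [0,0,0],"gripper": 0.0},
    {"turn": [0,0,-9],"dp": [0,0,0],"gripper": 0.0},
    {"turn": [0,0,-9],"dp": [0,0,0],"gripper": 0.0},
    {"turn": [0,0,-9],"dp": [0,0,0],"gripper": 0.0},
    {"turn": [0,0,-9],"dp": [0,0,0],"gripper": 0.0},
    {"turn": [0,0,-9],"dp": [0,0,0],"gripper": 0.0},
    {"turn": [0,0,-9],"dp": [0,0,0],"gripper": 0.0},
    {"turn": [0,0,-9],"dp": [0,0,0],"gripper": 0.0},
    {"turn": [0,0,-7],"dp": [0,0,0],"gripper": 0.0},
    {"turn": [0,0,-2.3],"dp": [0,0,0],"gripper": 0.0},
    {"turn": [0,0,0],"dp": [0,0,0],"gripper": 0.0},
    {"turn": [0,0,0],"dp": [0,0,0],"gripper": 0.0}
  ]
}}

```text
t: 13.85
tcp_pos: [0.5444, -0.2288, 0.2598]
eef_rot: [0.772, -0.636, -0.001, 0.001]
force: [-5.4, -0.8, 5.1]
opening: 0.0147
```

```bash
cat >> h.py <<'E'
def yaw():
    from scipy.spatial.transform import Rotation as R
    x=R.from_quat(r.state()['eef_rot']).as_matrix()[:,0];return np.degrees(np.arctan2(x[1],x[0]))
E
python3 - <<'E'
from h import *
s=r.state();print(yaw(),s['tcp_pos'],s['force'],s['ft_torque'],s['opening'],s['joints'].round(2))
E
```

```text
-79.00083089551251 [ 0.54439832 -0.22876376  0.25980652] [-5.44903359 -0.83487199  5.06449647] [-0.18798614  0.9847783  -0.10332971] 0.014665516321047798 [-0.47  0.47  1.65 -0.    1.02  0.91]
```

Emit:
{"op": "move_arm", "data": {
  "steps": [
    {"turn": [0,0,0],"dp": [0,0,0],"gripper": 0.3},
    {"turn": [0,0,0],"dp": [0,0,0],"gripper": 0.6},
    {"turn": [0,0,0],"dp": [0,0,0],"gripper": 0.8},
    {"turn": [0,0,0],"dp": [0,0,3],"gripper": 1},
    {"turn": [0,0,9.3],"dp": [0,0,4],"gripper": 1},
    {"turn": [0,0,9.3],"dp": [-1,0.6,3],"gripper": 1},
    {"turn": [0,0,9.3],"dp": [-1,0.6,2],"gripper": 1},
    {"turn": [0,0,9.3],"dp": [-1,0.6,1],"gripper": 1},
    {"turn": [0,0,9.3],"dp": [-1,0.6,0],"gripper": 1},
    {"turn": [0,0,9.3],"dp": [0,0.6,0],"gripper": 1},
    {"turn": [0,0,9.3],"dp": [0,0,0],"gripper": 1},
    {"turn": [0,0,9.3],"dp": [0,0,0],"gripper": 1}
  ]
}}

```text
t: 15.35
tcp_pos: [0.5054, -0.1985, 0.3897]
eef_rot: [0.999, -0.037, 0.0, -0.0]
force: [-0.2, -0.1, 0.0]
opening: 0.0857
```

Emit:
{"op": "move_arm", "data": {
  "steps": [
    {"turn": [0,0,0],"dp": [0,0,0],"gripper": 1},
    {"turn": [0,0,0],"dp": [0,0,0],"gripper": 1}
  ]
}}

```text
t: 15.6
tcp_pos: [0.5054, -0.1987, 0.3896]
eef_rot: [0.999, -0.041, 0.0, -0.0]
force: [-0.6, -0.2, 0.5]
opening: 0.0856
```

```bash
python3 - <<'E'
from h import *
import pickle
from scipy.optimize import least_squares
f=grab('wrist','w9.png');pickle.dump(f,open('w9.pkl','wb'))
s=r.state();print(s['t'],s['tcp_pos'],yaw())
A=np.array([.545,-.2283]);mid=135.0
def pk(k,off): 
    a=np.radians(mid+72*k+off);return A+.088*np.array([np.cos(a),np.sin(a)])
for k,rad in((0,.026),(-1,.0375),(1,.0375),(2,.0375),(3,.0375)):
    e=pk(k,0);print(k,proj(f,[*e,.02]).round(),end=' ')
    sc,p=fit(f,e,[(rad,.02)],.008);d=p-A;print(p.round(4),round(float(sc)),np.hypot(*d).round(4),'off',((np.degrees(np.arctan2(d[1],d[0]))-mid-72*k+180)%360-180).round(2))
E
```

```text
15.65 [ 0.50536308 -0.1986847   0.38959824] -4.713860904446286
0 [258. 146.] [ 0.4795 -0.1688] 140 0.0885 off 2.75
-1 [370. 119.] [ 0.5853 -0.1503] 63 0.0878 off -0.29
1 [253. 249.] [ 0.4656 -0.2723] 60 0.0908 off 1.96
2 [346. 284.] [ 0.5605 -0.3189] 72 0.0919 off 0.69
3 [419. 212.] [ 0.6322 -0.2411] 62 0.0881 off 0.67
```

```bash
cat > fs.py <<'E'
from h import *
import pickle
from scipy.optimize import minimize
def run(f,tray0,rg=.0345):
    im=f['pixels'];hsv=cv2.cvtColor(im,cv2.COLOR_BGR2HSV)
    m=cv2.inRange(hsv,(18,190,110),(30,255,255))
    m=cv2.subtract(m,cv2.morphologyEx(m,cv2.MORPH_OPEN,np.ones((9,9),np.uint8)))
    dt=np.minimum(cv2.distanceTransform(255-m,cv2.DIST_L2,5),8)
    g=cv2.GaussianBlur(cv2.cvtColor(im,cv2.COLOR_BGR2GRAY),(0,0),1.2).astype(np.float32)
    G=np.minimum(np.hypot(cv2.Sobel(g,cv2.CV_32F,1,0),cv2.Sobel(g,cv2.CV_32F,0,1)),100)
    def smp(I,P):
        p=np.array([proj(f,q) for q in P]).astype(np.float32)
        return cv2.remap(I.astype(np.float32),p[:,:1].copy(),p[:,1:].copy(),cv2.INTER_LINEAR,borderMode=cv2.BORDER_REPLICATE).mean()
    def brass(x):
        P=[]
        for s in(-1,1):
            a=np.radians(x[2]+46*s)
            P+=[[x[0]+q*np.cos(a),x[1]+q*np.sin(a),.077] for q in np.linspace(.045,.132,40)]
        a=np.radians(x[2]+np.linspace(50,310,90))
        P+=[[x[0]+.1345*np.cos(b),x[1]+.1345*np.sin(b),.077] for b in a]
        return smp(dt,P)
    best=min((minimize(brass,[.545+dx,-.228,135+dm],method='Nelder-Mead',options=dict(initial_simplex=[[.545+dx,-.228,135+dm],[.549+dx,-.228,135+dm],[.545+dx,-.224,135+dm],[.545+dx,-.228,138+dm]])) for dx in(-.003,.003) for dm in(-2,2)),key=lambda o:o.fun)
    A=best.x
    def tray(y):
        sc=0
        for k,rad in enumerate([.0375,.026,.0375,.0375,.0375]):
            a=np.radians(y[2]+72*k);c=[y[0]+.088*np.cos(a),y[1]+.088*np.sin(a)]
            sc+=smp(G,circ(c,rad,.02,60))*(3 if k==(0 if tray0>130 else 1) else 1)
        return -sc
    t=min((minimize(tray,[A[0],A[1],tray0+d],method='Nelder-Mead',options=dict(initial_simplex=[[A[0],A[1],tray0+d],[A[0]+.003,A[1],tray0+d],[A[0],A[1]+.003,tray0+d],[A[0],A[1],tray0+d+2]])) for d in(-2,-1,0,1,2,3)),key=lambda o:o.fun)
    print('cover',A.round(4),'res px',round(best.fun,2),'brasspx',int((m>0).sum()),'| tray',t.x.round(4),round(t.fun,1))
E
python3 - <<'E'
from fs import *
for n,t in(('w5',140.2),('w7',140.2),('w9',64)):run(pickle.load(open(n+'.pkl','rb')),t)
E
```

```text
cover [  0.5441  -0.2288 135.2547] res px 2.13 brasspx 2197 | tray [  0.5459  -0.2277 140.0745] -463.8
cover [  0.5441  -0.229  135.4781] res px 0.51 brasspx 3553 | tray [  0.5459  -0.2282 140.3295] -477.0
cover [  0.5438  -0.2295 134.9929] res px 0.65 brasspx 4023 | tray [ 0.5443 -0.2299 64.5885] -474.0
```

Fits agree: the opening's middle is at 135.2° and pocket two is at 136.6°, about 1.4° (2 mm) off. I leave it for now and re-check after placing the cup. Next is the cup.

Emit:
{"op": "move_arm", "data": {
  "steps": [
    {"turn": [0,0,0],"dp": [-1.05,5.2,-0.6],"gripper": 1},
    {"turn": [0,0,0],"dp": [-1.05,5.2,-0.6],"gripper": 1},
    {"turn": [0,0,0],"dp": [-1.05,5.2,-0.6],"gripper": 1},
    {"turn": [0,0,0],"dp": [-1.05,5.2,-0.6],"gripper": 1},
    {"turn": [0,0,0],"dp": [-1.05,5.2,-0.6],"gripper": 1},
    {"turn": [0,0,-0.8],"dp": [0,0,0],"gripper": 1},
    {"turn": [0,0,0],"dp": [0,0,0],"gripper": 1},
    {"turn": [0,0,0],"dp": [0,0,0],"gripper": 1}
  ]
}}

```text
t: 16.65
tcp_pos: [0.4533, 0.0603, 0.3598]
eef_rot: [0.999, -0.048, 0.0, 0.0]
force: [0.3, -1.2, -0.2]
opening: 0.0856
```

```bash
python3 - <<'E'
from h import *
import pickle
f=grab('wrist','w10.png');pickle.dump(f,open('w10.pkl','wb'))
s=r.state();print(s['t'],s['tcp_pos'],yaw())
print(fit(f,[.4529,.0618],[(.030,.052)],.006),fit(f,[.4529,.0618],[(.030,.052),(.021,0)],.006))
# ear direction: score along predicted ear, white-ish tip
g=cv2.cvtColor(f['pixels'],cv2.COLOR_BGR2HSV);c=np.array([.4529,.0618])
for a in range(64,110,4):
    d=np.array([np.cos(np.radians(a)),np.sin(np.radians(a))])
    print(a,[tuple(int(k) for k in g[tuple(proj(f,[*(c+q*d),.032]).round().astype(int)[::-1])])[1:] for q in(.034,.04,.046,.052)])
E
```

```text
16.7 [0.45330338 0.06018993 0.35978963] -5.5173230689139325
(np.float32(134.7453), array([0.4535, 0.0608])) (np.float32(178.78769), array([0.4535, 0.0608]))
64 [(66, 112), (68, 108), (77, 103), (57, 213)]
68 [(73, 112), (72, 110), (73, 105), (52, 212)]
72 [(68, 112), (74, 114), (72, 110), (43, 213)]
76 [(69, 111), (69, 114), (70, 109), (44, 214)]
80 [(71, 79), (69, 111), (70, 113), (69, 114)]
84 [(63, 219), (80, 173), (78, 72), (69, 111)]
88 [(69, 219), (78, 182), (89, 77), (36, 213)]
92 [(73, 109), (72, 113), (76, 110), (37, 216)]
96 [(71, 115), (65, 117), (37, 226), (37, 215)]
100 [(66, 112), (73, 116), (38, 217), (38, 216)]
104 [(69, 115), (71, 115), (37, 216), (37, 214)]
108 [(69, 114), (74, 110), (38, 217), (39, 214)]
```

Emit:
{"op": "move_arm", "data": {
  "squeeze": 30,
  "steps": [
    {"turn": [0,0,1],"dp": [0,0.05,-5],"gripper": 1},
    {"turn": [0,0,0],"dp": [0,0,-5],"gripper": 1},
    {"turn": [0,0,0],"dp": [0,0,-5],"gripper": 1},
    {"turn": [0,0,0],"dp": [0,0,-2.8],"gripper": 1},
    {"turn": [0,0,0],"dp": [0,0,0],"gripper": 1},
    {"turn": [0,0,0],"dp": [0,0,0],"gripper": 0.75},
    {"turn": [0,0,0],"dp": [0,0,0],"gripper": 0.6},
    {"turn": [0,0,0],"dp": [0,0,0],"gripper": 0.5},
    {"turn": [0,0,0],"dp": [0,0,0],"gripper": 0.4},
    {"turn": [0,0,0],"dp": [0,0,0],"gripper": 0.4},
    {"turn": [0,0,0],"dp": [0,0,0],"gripper": 0.4}
  ]
}}

```text
t: 18.08
tcp_pos: [0.4537, 0.0618, 0.1831]
eef_rot: [0.999, -0.038, 0.002, 0.0]
force: [0.0, -1.9, 7.6]
opening: 0.0576
```

Emit:
{"op": "move_arm", "data": {
  "steps": [
    {"turn": [0,0,0],"dp": [0,0,1],"gripper": 0.4},
    {"turn": [0,0,0],"dp": [0,0,3],"gripper": 0.4},
    {"turn": [0,0,0],"dp": [0,0,5],"gripper": 0.4},
    {"turn": [0,0,0],"dp": [0,0,5],"gripper": 0.4},
    {"turn": [0,0,0],"dp": [0,0,0],"gripper": 0.4},
    {"turn": [0,0,0],"dp": [0,0,0],"gripper": 0.4}
  ]
}}

```text
t: 18.82
tcp_pos: [0.452, 0.0619, 0.3216]
eef_rot: [0.999, -0.038, -0.0, -0.0]
force: [-0.4, -0.2, -1.2]
opening: 0.0578
```

```bash
python3 - <<'E'
from h import *
import pickle
f=grab('wrist','w11.png');pickle.dump(f,open('w11.pkl','wb'))
s=r.state();print(s['t'],s['tcp_pos'],yaw(),s['force'],s['opening'])
T=s['tcp_pos']
for dz in(-.004,0,.004,.008):
    z=T[2]-.1831+dz
    print(dz,[ (round(float(q[0])),(q[1]-T[:2]).round(4)) for q in(fit(f,T[:2],[(.030,z+.052)],.008),fit(f,T[:2],[(.030,z+.052),(.021,z)],.008))])
E
```

```text
18.875 [0.45173108 0.06182692 0.32081646] -4.3865283396662615 [ 0.85048758 -0.37017779 -1.15060729] 0.05750095668392566
-0.004 [(63, array([ 0.    , -0.0004])), (99, array([-0.0013, -0.005 ]))]
0 [(62, array([ 0.    , -0.0007])), (98, array([-0.0003, -0.003 ]))]
0.004 [(66, array([0.0004, 0.0083])), (85, array([ 0.0003, -0.001 ]))]
0.008 [(50, array([0.0033, 0.006 ])), (80, array([0.0033, 0.0063]))]
```

Emit:
{"op": "move_arm", "data": {
  "steps": [
    {"turn": [0,0,9.9],"dp": [0.55,-4.6,0],"gripper": 0.4},
    {"turn": [0,0,9.9],"dp": [0.55,-4.6,0],"gripper": 0.4},
    {"turn": [0,0,9.9],"dp": [0.55,-4.6,0],"gripper": 0.4},
    {"turn": [0,0,9.9],"dp": [0.55,-4.6,0],"gripper": 0.4},
    {"turn": [0,0,9.9],"dp": [0.55,-4.6,0],"gripper": 0.4},
    {"turn": [0,0,0],"dp": [0,0,0],"gripper": 0.4},
    {"turn": [0,0,0],"dp": [0,0,-3],"gripper": 0.4},
    {"turn": [0,0,0],"dp": [0,0,-3],"gripper": 0.4},
    {"turn": [0,0,0],"dp": [0,0,-2.5],"gripper": 0.4},
    {"turn": [0,0,0],"dp": [0,0,0],"gripper": 0.4},
    {"turn": [0,0,0],"dp": [0,0,0],"gripper": 0.4}
  ]
}}

```text
t: 20.25
tcp_pos: [0.4802, -0.1676, 0.2365]
eef_rot: [0.924, 0.384, -0.0, -0.001]
force: [-0.2, -0.2, -0.5]
opening: 0.058
```

```bash
python3 - <<'E'
from h import *
import pickle
f=grab('wrist','w12.png');pickle.dump(f,open('w12.pkl','wb'))
s=r.state();print(s['t'],s['tcp_pos'],yaw(),s['force'],s['opening'])
im=f['pixels'];im=cv2.resize(im[60:360,100:460],None,fx=2,fy=2);cv2.imwrite('pics/w12b.png',im)
E
```

```text
20.3 [ 0.48054137 -0.16791693  0.23704911] 45.10880268646264 [-0.09173698  0.57281472 -1.40802311] 0.057778622510871874
```

View pics/w12b.png

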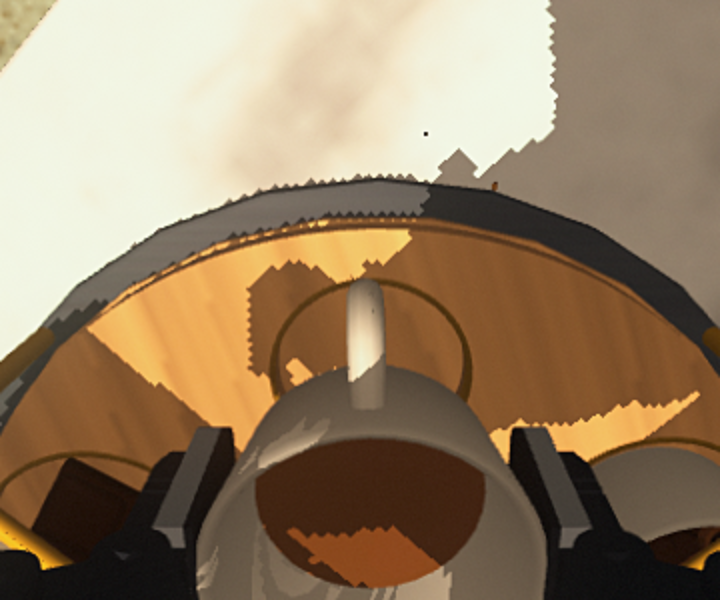

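The cup is upright over pocket two with its ear pointing outward. The pocket arc peaks at crop (370,279), and the foot's near arc passes through about (320,376) and (420,372).

```bash
python3 - <<'E'
from h import *
import pickle
from scipy.optimize import least_squares
f=pickle.load(open('w12.pkl','rb'))
C=lambda x,y:(100+x/2,60+y/2)
T=np.array([.4805,-.1679]);ax=np.array([.7058,.7084]);fw=np.array([.7084,-.7058])
def ft(pts,z,rad):
    P=[at(f,*C(*p),z)[:2] for p in pts]
    o=least_squares(lambda c:[np.hypot(*(p-c))-rad for p in P],T);return o.x,(o.fun*1e3).round(1)
p,res=ft([(272,362),(282,328),(305,301),(335,284),(400,284),(440,308),(462,342),(470,372)],.02,.026);print('pocket',p,res,(p-T)@ax,(p-T)@fw)
d,res=ft([(282,400),(300,385),(325,374),(415,372),(440,382)],.054,.021);print('foot',d,res,(d-T)@ax,(d-T)@fw)
for dz in (0,):
  q=fit(f,T,[(.030,.106+dz)],.006);print('rim',q,(q[1]-T)@ax,(q[1]-T)@fw)
print(fit(f,p,[(.026,.02)],.004))
E
```

```text
pocket [ 0.47935774 -0.16716561] [ 0.7  0.4  0.1  0.1 -0.3 -0.3  0.1  1.4] -0.00028596731050345615 -0.0013275134861250868
foot [ 0.48139037 -0.1696136 ] [ 1.3  0.1 -1.3 -0.5  1.2] -0.0005854922766951177 0.001840192554773045
rim (np.float32(61.199593), array([ 0.4758, -0.1639])) -0.0004836599999999846 -0.00615267999999999
(np.float32(70.887825), array([ 0.47835774, -0.16786561]))
```

Emit:
{"op": "move_arm", "data": {
  "steps": [
    {"turn": [0,0,0],"dp": [-0.15,0.15,0],"gripper": 0.4},
    {"turn": [0,0,0],"dp": [0,0,-1.2],"gripper": 0.4},
    {"turn": [0,0,0],"dp": [0,0,-1.2],"gripper": 0.4},
    {"turn": [0,0,0],"dp": [0,0,-0.8],"gripper": 0.4},
    {"turn": [0,0,0],"dp": [0,0,-0.4],"gripper": 0.4},
    {"turn": [0,0,0],"dp": [0,0,-0.3],"gripper": 0.4},
    {"turn": [0,0,0],"dp": [0,0,0],"gripper": 0.4},
    {"turn": [0,0,0],"dp": [0,0,0],"gripper": 0.4}
  ]
}}

```text
t: 21.3
tcp_pos: [0.4789, -0.1668, 0.1978]
eef_rot: [0.924, 0.384, 0.0, 0.0]
force: [0.5, -0.1, -0.7]
opening: 0.0575
```

Foot is now about 15 mm above the counter, below the tray face and inside the pocket, with no contact. I ease it down.

Emit:
{"op": "move_arm", "data": {
  "steps": [
    {"turn": [0,0,0],"dp": [0,0,-0.15],"gripper": 0.4},
    {"turn": [0,0,0],"dp": [0,0,-0.1],"gripper": 0.4},
    {"turn": [0,0,0],"dp": [0,0,0],"gripper": 0.4},
    {"turn": [0,0,0],"dp": [0,0,0],"gripper": 0.4}
  ]
}}

```text
t: 21.8
tcp_pos: [0.4789, -0.1667, 0.1952]
eef_rot: [0.924, 0.384, 0.0, 0.0]
force: [-1.0, -0.8, 0.3]
opening: 0.0578
```

Emit:
{"op": "move_arm", "data": {
  "steps": [
    {"turn": [0,0,0],"dp": [0,0,-0.08],"gripper": 0.4},
    {"turn": [0,0,0],"dp": [0,0,0],"gripper": 0.4},
    {"turn": [0,0,0],"dp": [0,0,-0.06],"gripper": 0.4},
    {"turn": [0,0,0],"dp": [0,0,0],"gripper": 0.4},
    {"turn": [0,0,0],"dp": [0,0,0],"gripper": 0.4}
  ]
}}

```text
t: 22.42
tcp_pos: [0.479, -0.1669, 0.195]
eef_rot: [0.924, 0.384, 0.001, 0.001]
force: [-2.4, 0.2, 12.4]
opening: 0.0577
```

Emit:
{"op": "move_arm", "data": {
  "steps": [
    {"turn": [0,0,0],"dp": [0,0,0.1],"gripper": 0.7},
    {"turn": [0,0,0],"dp": [0,0,0],"gripper": 0.85},
    {"turn": [0,0,0],"dp": [0,0,0],"gripper": 1},
    {"turn": [0,0,0],"dp": [0,0,0],"gripper": 1},
    {"turn": [0,0,0],"dp": [0,0,0],"gripper": 1},
    {"turn": [0,0,0],"dp": [0,0,3],"gripper": 1},
    {"turn": [0,0,0],"dp": [0,0,5],"gripper": 1},
    {"turn": [0,0,0],"dp": [0,0,5],"gripper": 1},
    {"turn": [0,0,0],"dp": [3.2,-3,4],"gripper": 1},
    {"turn": [0,0,0],"dp": [3.3,-3,2.5],"gripper": 1},
    {"turn": [0,0,0],"dp": [0,0,0],"gripper": 1},
    {"turn": [0,0,0],"dp": [0,0,0],"gripper": 1}
  ]
}}

```text
t: 23.92
tcp_pos: [0.543, -0.2263, 0.3888]
eef_rot: [0.924, 0.383, -0.001, -0.001]
force: [0.5, 0.8, 0.6]
opening: 0.0857
```

```bash
python3 - <<'E'
from fs import *
f=grab('wrist','w13.png');pickle.dump(f,open('w13.pkl','wb'))
s=r.state();print(s['t'],s['tcp_pos'],yaw())
run(f,63.5)
print('p2',fit(f,[.4805,-.1675],[(.026,.02)],.006))
print('cup rim',fit(f,[.4795,-.1675],[(.030,.064)],.008),'rim+foot',fit(f,[.4795,-.1675],[(.030,.064),(.021,.012)],.008))
print('dish rim',fit(f,[.5845,-.149],[(.034,.054)],.008))
E
```

```text
23.975 [ 0.54261017 -0.22594873  0.38829484] 45.10978446214374
cover [  0.5441  -0.2291 135.4197] res px 0.59 brasspx 3934 | tray [ 0.5419 -0.2283 64.1331] -369.7
p2 (np.float32(77.486404), array([ 0.4775, -0.1665]))
cup rim (np.float32(98.62666), array([ 0.4795, -0.1675])) rim+foot (np.float32(128.98735), array([ 0.4842, -0.1755]))
dish rim (np.float32(60.798904), array([ 0.5808, -0.1486]))
```

```bash
python3 -c "
from h import *
print(r.hand_in())"
```

```text
the job is handed in; nothing more can be done
None
```

The stand is loaded in tasting order and the job is handed in at about 24 s of the 67 s allowed. I set the dish of cocoa beans into pocket one, turned the tray about 76° clockwise by the handle, and set the cup into pocket two with its ear outward.

- **Setting down:** both pieces touched down at the expected floor height, with about 12–14 N peak force, before I released them.
- **Last wrist-camera fits:** pocket two is about 0.7–1.2° (1–2 mm) off the middle of the opening. I left that uncorrected because it is near my measurement error. The cup's rim is within about 1 mm of where an upright cup in the pocket should be.
- **Checks that disagreed:**
  - The combined rim-and-foot fit of the cup came out about 9 mm away. I put that down to the foot being hidden from the camera.
  - The dish's rim, now seen through the cover, fitted about 4 mm from prediction. It had looked well seated in the view before the tray was turned.
- **Not checked:** my 12 pictures were used up, so the final state was not looked at by eye. I did not measure the other things on the counter again, though nothing suggested contact with them.

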